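# Clamp the window cover of a specimen chamber evenly

### The job

Clamp down the glass-windowed cover of the specimen chamber with its four bar-handled screws, working crosswise so that each screw is followed by the one diagonally opposite: first turn all four clockwise until each only nips the cover lightly, then go crosswise again and tighten all four firmly and equally. Feel for the load and do not over-tighten, or the window cracks; leave the things round about alone and let go at the end.

Things in the scene. Friction and masses are not known exactly. Their poses are not given: they have to be found in the camera images.
- chamber: the specimen chamber: a cream-white square box 174 x 174 mm, 45 mm high (its rim to 51 mm), on a dark 230 x 230 x 12 mm stage plate fixed to the table, with a small brass pipe stub on its +y side. Origin: centre of its underside on the table; z up. The screws stand 54 mm from its middle in x and y.
- cover: the aluminium cover plate, 150 x 150 x 10 mm, 0.9 kg, with a round glass window (76 mm) in the middle; it already lies in place inside the chamber's rim, its top 55 mm above the table (the window ring stands 5 mm higher). Origin: centre of its underside.
- screw0: clamp screw 0, at the chamber's +x +y corner, diagonally opposite screw 2. Bar handle, black, 40 mm long (its x), 12 mm thick (its y: grip it across this), 26 mm tall. Origin: centre of the bar, on the upright screw axis, 90 mm above the table. Grip the upper 20 mm of the bar; its underside is 22 mm above the cover.
- screw1: clamp screw 1, at the chamber's +x -y corner, diagonally opposite screw 3. Same as screw 0. All four tighten clockwise seen from above. The handle keeps its height; the screw drives its foot down 6 mm per rad through a spring of 8 N per mm, and stays where it is left. The handle sits on a torsion spring (4 N m per rad) and springs back a little when let go.
- screw2: clamp screw 2, at the chamber's -x -y corner, diagonally opposite screw 0. Same as screw 0. Any screw takes a steady 0.30 N m while its foot is in the air (0.22 to 0.27 is left when the hand stops and holds); from touching the cover on it rises by 0.29 N m per rad (clamping force 48 N per rad). Where the bar points tells nothing of the tightness.
- screw3: clamp screw 3, at the chamber's -x +y corner, diagonally opposite screw 1. Same as screw 0. For all, rise of the torque above that of free turning: 0.07 N m is a light nip (12 N of clamping force), 0.23 N m is firm (39 N), above 0.33 N m the window is in danger.
- spindle0: the spindle inside screw 0, on its axis, moving only up and down; its lower end carries a steel pressure foot, a disc 18 mm across and 6 mm thick, that clamps the cover. Origin: a point inside the screw that does not tell how far the foot is from the cover: 0.4 to 5.5 mm at the start (0.07 to 0.9 rad of free turn), different for each.
- spindle1: the spindle inside screw 1, on its axis, moving only up and down; its lower end carries a steel pressure foot, a disc 18 mm across and 6 mm thick, that clamps the cover. Origin: a point inside the screw that does not tell how far the foot is from the cover: 0.4 to 5.5 mm at the start (0.07 to 0.9 rad of free turn), different for each.
- spindle2: the spindle inside screw 2, on its axis, moving only up and down; its lower end carries a steel pressure foot, a disc 18 mm across and 6 mm thick, that clamps the cover. Origin: a point inside the screw that does not tell how far the foot is from the cover: 0.4 to 5.5 mm at the start (0.07 to 0.9 rad of free turn), different for each.
- spindle3: the spindle inside screw 3, on its axis, moving only up and down; its lower end carries a steel pressure foot, a disc 18 mm across and 6 mm thick, that clamps the cover. Origin: a point inside the screw that does not tell how far the foot is from the cover: 0.4 to 5.5 mm at the start (0.07 to 0.9 rad of free turn), different for each.
- lens: bystander: a black objective lens standing on its nose, 42 mm across, 62 mm tall; origin: centre of its underside
- oil: bystander: a small amber jar, 40 mm across, 70 mm tall; origin: centre of its underside
- tray: bystander: an empty grey tray 110 x 150 x 22 mm; origin: centre of its underside

How it is judged:
By the outcome, as a careful person would: the job done as asked, in the order asked, and still so for the second after the job is handed in, with the robot touching nothing.
It also fails if it takes over 72 s, if anything falls off the work surface, if the arm or the gripper's body presses on something with over 40 N, if the wrist force passes 120 N, or if a joint passes its speed limit or range.

### The arm

A 6-joint arm with a two-finger parallel gripper is mounted at the origin on the work surface. World frame = base frame: x ahead of the robot, y to its left, z up, the work surface at z = 0. Lengths are in m, angles in rad, forces in N, time in s.
With the tool pointing down it reaches from about 0.375 to 0.825 m from the base axis. Payload 5.5 kg.
Tool frame: the origin (TCP) lies on the centre line of the jaws, within the pads' length; the fingertips stand 22 mm ahead of it and the grasp point (between the pads) lies 3 mm ahead of it; z points along the fingers, y is the direction in which the jaws open and shut (so a half turn about z gives the same grasp; the last joint's range is limited). The gripper opens to 85 mm and grips with 20 to 120 N. Pads are 22 mm wide; open, the fingers measure 114 mm over their backs; the gripper's body (76 mm by 85 mm) begins 54 mm behind the grasp point. The pads swing forward as they close: fully open they stand 13 mm farther back than shut.
Start: joints at [-1.29, 0.314, -0.047, 1.21, 0, 1.571], TCP at [0.166, -0.576, 0.253] pointing down, gripper open.
Joint ranges: [-2.67, 2.67], [-0.69, 1.73], [-1.03, 1.25], [-2.08, 2.16], [-1.42, 1.45], [-3.14, 3.14]. Speed limits (rad/s): [2.39, 2.39, 3.01, 3.14, 3.14, 3.14].

### API

Orientations are given as a unit quaternion [x, y, z, w].
In Python, from rig import bot gives the robot as it stands.
- The arm moves only by the shell command python3 -m pendant 'ROWS'. ROWS is JSON, a list that holds one entry, the list of rows, each a list of 7 numbers: the turn, a rotation vector about the tool's x, y, z in rad, then the shift along the tool's x, y, z in m, then the opening, from -1 (shut) to 1 (fully open). A call has 1 to 8 rows; each row shifts and turns the commanded pose from where the row before left it, along the tool's axes as they then stand; what a row does not reach is not made up. A row lasts 1/8 s, in which the tool goes at most 62.5 mm and 10.7 degrees, less where a joint would pass 70% of its speed; a pose out of reach is approached as far as the arm can. A call with a gripper value outside its range is refused whole. The fingers move at their own pace and stop on an object; the grip force is fixed at half the most. Time passes only in rows, so rows that do not move let the fingers close. It gives the time, the measured TCP pose, the force and the opening at its end, in the units of the state.
- bot.observe(): the state, without advancing time (a new reading comes with each control period).
- bot.camera(name): name is "side" or "top" or "wrist"; returns a dict with "image" (400x640x3 uint8, red, green, blue), "fov_y" (degrees; the focal length in pixels is half the picture's height over the tangent of half this angle, whatever the lens; pixels are square), "cx", "cy" (the principal point, pixels), "k1" (the pictures are not rectified: a ray, as slopes to the right and down, at radius r is drawn at 1 + k1 r^2 times it, then the intrinsics apply), "origin" and "orientation" of the camera in the world; the wrist camera has in their place "T_tool_cam" (4x4, takes a point from camera to tool coordinates, whose origin is the TCP and whose axes are the flange's). Camera axes: x right, y up, looking along -z (the intrinsics and any distortion apply to the point x, -y, -z); pixel columns grow to the right and rows downward; lengths in m; the calibration is good to about 2 mm. A picture is of the moment at which its call begins: read the wrist's pose just before it. There is no depth.
- bot.finish_job(): hands the job in, once; it reports no verdict.
Trained networks look in the newest picture that a camera, given by its name, has taken for a name from the list of things; names that differ only in an ending like _2 or _b are one class to them, and where a whole thing is asked for, a point or a joint stands for the part that bears it (a point fixed in the world has none). Each returns a list of dicts, best first, with "p" (0 to 1); they miss things now and then, are a little off and sometimes report something else, mostly with a low value. They report only what shows in the picture. A call takes as long as a camera call.
- bot.search_frame(label, camera): "box" ([centre column, centre row, width, height] in pixels, round what is visible of it).
- bot.outline_of(label, camera): "mask" (400x640 bool, what is visible of it) and "box" ([centre column, centre row, width, height] in pixels, round what is visible of it).
- bot.tip_of(label, camera): "at" ([column, row] in pixels: a listed point, or the origin of a listed thing).
The state is a dict: "time_s": time; "joint_positions": joint angles; "qd": joint speeds; "joint_torque": joint torques, N m; "position": TCP position; "eef_rot": TCP orientation; "wrist_force": force on the tool from outside, world axes, zero at the start; "ft_torque": the same for the moment, N m; "opening": finger opening in m.
Only numpy, scipy, OpenCV 4.12 (cv2) and the standard library are available. Lean on these libraries where they do the work, as an engineer would, in place of code of your own. Each camera call takes 0.05 s, during which the arm holds its last target.

## Working session

There is one attempt and no reset: what is moved stays moved. The work goes in short steps, Python scripts to look and compute and a shell command to move; the robot and the scene stay as the last step left them, time stands still between calls to the robot, and variables do not carry over. Pictures are saved under pics/ and viewed, and the job is handed in when it is done.

```bash
ls; mkdir -p pics
python3 - <<'E'
from rig import bot
import cv2
s=bot.observe()
for k in s: print(k,s[k])
for n in ["top","side"]:
    c=bot.camera(n); cv2.imwrite(f"pics/{n}0.png",c["image"][:,:,::-1])
    print({k:v for k,v in c.items() if k!="image"})
    for i in ["screw0","screw1","screw2","screw3","chamber"]:
        r=bot.search_frame(i,n); print(i,[(round(x["p"],2),[round(float(b)) for b in x["box"]]) for x in r[:5]])
        r=bot.tip_of(i,n); print('  tip',[(round(x["p"],2),[round(float(b),1) for b in x["at"]]) for x in r[:5]])
E
```

```text
pics
time_s 0.0
joint_positions [-1.29000428e+00  3.14235554e-01 -4.81216057e-02  1.21020349e+00
  8.08966232e-06  1.57078228e+00]
qd [-1.00716690e-04 -7.70328418e-04  1.97651614e-04 -8.45440753e-05
  4.21839175e-03  3.29562755e-04]
joint_torque [-2.92719851e-04 -5.39583886e+01  3.39753163e+01  1.92812568e-02
 -1.07212850e-04  6.87018314e-06]
position [ 0.16611555 -0.57595702  0.25241019]
eef_rot [ 9.90159288e-01  1.39942152e-01 -1.19434117e-04 -8.74047014e-04]
wrist_force [-0.33349901  0.78329058  0.12455169]
ft_torque [-0.02406995 -0.03208174 -0.03756524]
opening 0.08566663533606773
{'fov_y': 52.61116734392529, 'cx': 320.6228971507861, 'cy': 205.11710112643954, 'k1': -0.09594508303076829, 'origin': array([0.34835378, 0.01458215, 1.13744859]), 'orientation': array([-0.07291404,  0.06663036,  0.71339337, -0.69376785])}
screw0 [(0.44, [349, 226, 10, 16]), (0.39, [389, 237, 11, 16])]
  tip [(0.64, [387.1, 237.3]), (0.59, [349.2, 227.9]), (0.48, [401.3, 200.1]), (0.39, [358.5, 188.3])]
screw1 [(0.44, [349, 226, 10, 16]), (0.39, [389, 237, 11, 16])]
  tip [(0.64, [387.1, 237.3]), (0.59, 
[... 990 characters left out ...]
]), (0.51, [332, 258, 26, 23]), (0.51, [281, 250, 23, 14])]
  tip [(0.84, [330.4, 253.4]), (0.75, [278.1, 251.3]), (0.66, [287.5, 216.7]), (0.64, [336.7, 212.9])]
screw2 [(0.8, [288, 217, 18, 16]), (0.61, [338, 218, 20, 13]), (0.51, [332, 258, 26, 23]), (0.51, [281, 250, 23, 14])]
  tip [(0.84, [330.4, 253.4]), (0.75, [278.1, 251.3]), (0.66, [287.5, 216.7]), (0.64, [336.7, 212.9])]
screw3 [(0.8, [288, 217, 18, 16]), (0.61, [338, 218, 20, 13]), (0.51, [332, 258, 26, 23]), (0.51, [281, 250, 23, 14])]
  tip [(0.84, [330.4, 253.4]), (0.75, [278.1, 251.3]), (0.66, [287.5, 216.7]), (0.64, [336.7, 212.9])]
chamber [(0.71, [309, 260, 112, 101])]
  tip [(0.79, [311.1, 264.6]), (0.38, [338.1, 212.5])]
```

```bash
cat > h.py <<'E'
import numpy as np
from scipy.spatial.transform import Rotation as R
def ray(c,uv,T=None):
    im=c["image"]; f=im.shape[0]/2/np.tan(np.radians(c["fov_y"])/2)
    d=np.array([(uv[0]-c["cx"])/f,(uv[1]-c["cy"])/f]); u=d.copy()
    for _ in range(20): u=d/(1+c["k1"]*(u@u))
    v=np.array([u[0],-u[1],-1.])
    if T is None: return np.array(c["origin"]),R.from_quat(c["orientation"]).as_matrix()@v
    return T[:3,3],T[:3,:3]@v
def onz(c,uv,z,T=None):
    o,v=ray(c,uv,T); return o+v*(z-o[2])/v[2]
def proj(c,p,T=None):
    if T is None: o,M=np.array(c["origin"]),R.from_quat(c["orientation"]).as_matrix()
    else: o,M=T[:3,3],T[:3,:3]
    q=M.T@(np.array(p)-o); u=np.array([q[0],-q[1]])/-q[2]
    u=u*(1+c["k1"]*(u@u)); f=c["image"].shape[0]/2/np.tan(np.radians(c["fov_y"])/2)
    return u*f+[c["cx"],c["cy"]]
def wristT(bot,c,s):
    T=np.eye(4);T[:3,:3]=R.from_quat(s["eef_rot"]).as_matrix();T[:3,3]=s["position"]
    return T@np.array(c["T_tool_cam"])
E
python3 - <<'E'
from rig import bot
import cv2,numpy as np
from h import *
c=bot.camera("top"); 
for uv in [(387.1,237.3),(349.2,227.9),(401.3,200.1),(358.5,188.3)]: print(onz(c,uv,.09).round(4))
im=c["image"][:,:,::-1]
cv2.imwrite("pics/top1.png",cv2.resize(im[120:300,230:470],None,fx=3.3,fy=3.3,interpolation=cv2.INTER_CUBIC))
s=bot.camera("side")
for uv in [(330.4,253.4),(278.1,251.3),(287.5,216.7),(336.7,212.9)]: print(onz(s,uv,.09).round(4))
E
```

```text
[ 0.4678 -0.1496  0.09  ]
[ 0.4954 -0.0519  0.09  ]
[ 0.5656 -0.1931  0.09  ]
[ 0.601  -0.0809  0.09  ]
[ 0.5678 -0.1814  0.09  ]
[ 0.4664 -0.1543  0.09  ]
[ 0.4997 -0.057   0.09  ]
[ 0.607  -0.0674  0.09  ]
```

View pics/top1.png

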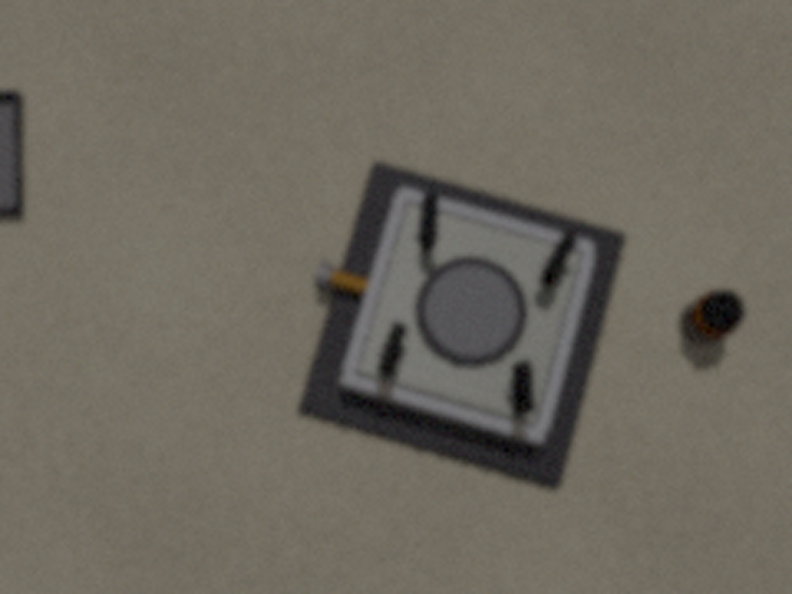

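View pics/side0.png

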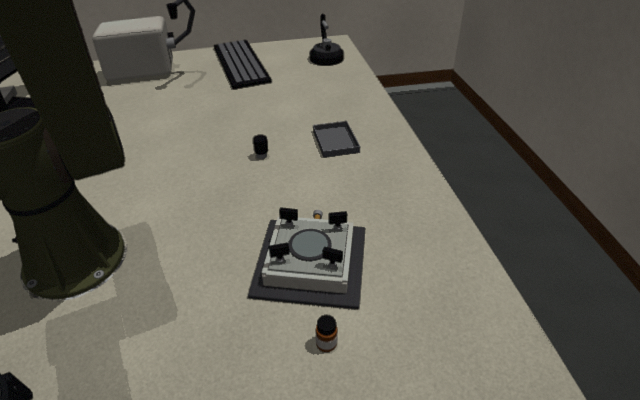

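View pics/top0.png

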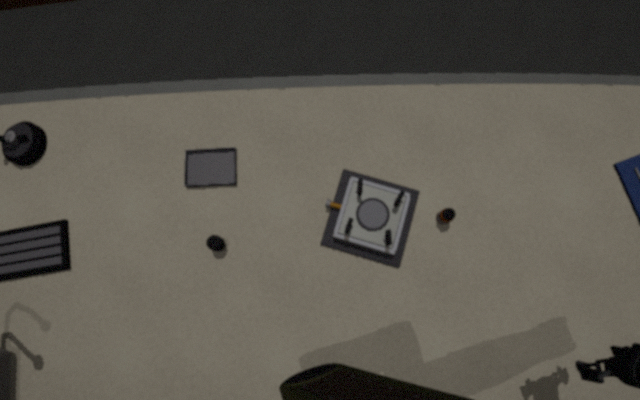

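The chamber is turned by about -16°. Screws, from the top picture: screw0 (358,188), screw1 (401,200), screw2 (387,237), screw3 (349,228). The oil jar is on its -y side at (447,215). I'll go over it for a wrist-camera view.

Run:
```python
from rig import bot
from h import *
s=bot.observe();c=bot.camera("wrist")
print(np.array(c["T_tool_cam"]).round(3),c["fov_y"])
M=R.from_quat(s["eef_rot"]).as_matrix();print(M.round(3))
for i in range(3):
    bot.camera("wrist");q=bot.observe();print(q["time_s"],q["ft_torque"].round(3),q["wrist_force"].round(2))
# rows: yaw now 0.281 -> pi-0.1, 16 rows; target
tgt=np.array([.55,-.12,.30]);p=s["position"];n=16
dy=2.6/n;yaw=.2794
for i in range(n):
    yaw+=dy
    r=R.from_euler('z',yaw).as_matrix()@np.diag([1,-1,-1.])
    print((r.T@((tgt-p)/n)).round(4),end=' ')
```

```text
[[ 0.002  0.947  0.321  0.082]
 [ 1.    -0.002  0.001 -0.001]
 [ 0.002  0.321 -0.947 -0.12 ]
 [ 0.     0.     0.     1.   ]] 61.84962120671862
[[ 0.961  0.277  0.   ]
 [ 0.277 -0.961  0.   ]
 [ 0.    -0.    -1.   ]]
1.3 [-0.009  0.008 -0.001] [-0.06 -0.3   0.19]
1.35 [-0.041  0.017  0.022] [-0.15 -0.31 -0.57]
1.4 [0.003 0.03  0.044] [-0.21  0.29  0.01]
[ 0.0339 -0.0155 -0.0029] [ 0.0359 -0.0098 -0.0029] [ 0.0371 -0.0039 -0.0029] [ 0.0372  0.0021 -0.0029] [ 0.0364  0.0081 -0.0029] [ 0.0346  0.0139 -0.0029] [ 0.0319  0.0193 -0.0029] [ 0.0283  0.0242 -0.0029] [ 0.024   0.0285 -0.0029] [ 0.0191  0.032  -0.0029] [ 0.0137  0.0347 -0.0029] [ 0.0079  0.0364 -0.0029] [ 0.0019  0.0372 -0.0029] [-0.0042  0.037  -0.0029] [-0.0101  0.0359 -0.0029] [-0.0158  0.0338 -0.0029]
```

```bash
python3 -m pendant '[[[0,0,-0.163,0.034,-0.0155,-0.003,0],[0,0,-0.163,0.036,-0.01,-0.003,0],[0,0,-0.163,0.037,-0.004,-0.003,0],[0,0,-0.163,0.037,0.002,-0.003,0],[0,0,-0.163,0.036,0.008,-0.003,0],[0,0,-0.163,0.034,0.014,-0.003,-0.2],[0,0,-0.163,0.031,0.019,-0.003,-0.2],[0,0,-0.163,0.028,0.024,-0.003,-0.2]]]'
python3 -m pendant '[[[0,0,-0.163,0.024,0.0285,-0.003,-0.2],[0,0,-0.163,0.019,0.032,-0.003,-0.2],[0,0,-0.163,0.0137,0.0347,-0.003,-0.2],[0,0,-0.163,0.008,0.036,-0.003,-0.2],[0,0,-0.163,0.002,0.037,-0.003,-0.2],[0,0,-0.163,-0.004,0.037,-0.003,-0.2],[0,0,-0.163,-0.01,0.036,0,-0.2],[0,0,-0.163,-0.016,0.034,0,-0.2]]]'
python3 -m pendant '[[[0,0,0,0,0,0,-0.2],[0,0,0,0,0,0,-0.2]]]'
cat > look.py <<'E'
from rig import bot
import sys,cv2
from h import *
s=bot.observe();c=bot.camera("wrist");T=wristT(bot,c,s)
import pickle;pickle.dump((s,{k:v for k,v in c.items()}),open(sys.argv[1]+".pkl","wb"))
cv2.imwrite(f"pics/{sys.argv[1]}.png",c["image"][:,:,::-1])
for x in bot.tip_of("screw0","wrist")+[]: print(round(x["p"],2),np.round(x["at"],1),onz(c,x["at"],.09,T).round(4))
for x in bot.outline_of("screw0","wrist"):
    m=x["mask"].astype("uint8");np.save(f"{sys.argv[1]}_{int(x['box'][0])}_{int(x['box'][1])}.npy",m);print("mask",round(x["p"],2),x["box"],m.sum())
for x in bot.tip_of("chamber","wrist"): print("ch",x["at"],onz(c,x["at"],0,T).round(4))
E
python3 look.py w1
```

```text
time_s: 2.4
position: [0.3911, -0.3824, 0.2775]
eef_rot: [0.7, 0.714, -0.0, 0.0]
wrist_force: [0.3, -0.5, -1.3]
opening: 0.0342
time_s: 3.4
position: [0.6156, -0.1864, 0.2954]
eef_rot: [0.123, 0.992, -0.0, 0.0]
wrist_force: [0.4, -0.5, 0.6]
opening: 0.0341
time_s: 3.65
position: [0.6144, -0.1874, 0.2951]
eef_rot: [0.127, 0.992, -0.0, -0.0]
wrist_force: [-0.6, -0.1, 0.2]
opening: 0.0343
0.81 [307.3 129.3] [ 0.569  -0.1801  0.09  ]
0.78 [433.7  20.2] [ 0.5036 -0.047   0.09  ]
0.6 [312.3   3.6] [ 0.4649 -0.1482  0.09  ]
mask 0.9 [313.6, 17.4, 27.5, 34.8] 518
mask 0.87 [304.2, 132.8, 22.3, 41.8] 510
mask 0.83 [415.1, 140.9, 16.0, 39.7] 805
mask 0.75 [433.4, 22.7, 26.5, 40.8] 925
mask 0.33 [368.7, 92.1, 223.6, 182.1] 16086
mask 0.33 [361.5, 77.9, 156.3, 155.8] 18966
```

View pics/w1.png

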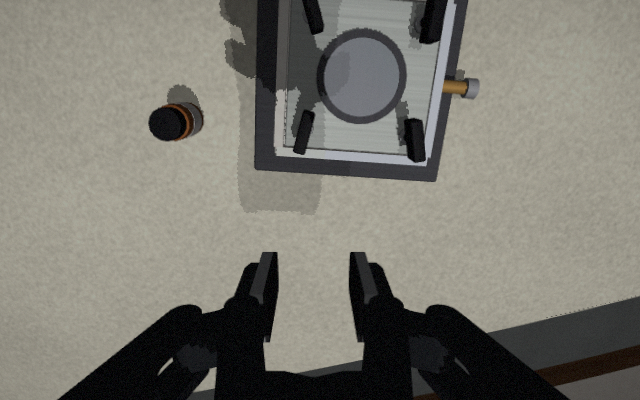

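Wrist view: bars at (313,17), (304,132), (415,140), (433,22). The picture cuts off the top two, so I'll back up a little for a full view.

Run:
```python
from rig import bot
from h import *
s=bot.observe();M=R.from_quat(s["eef_rot"]).as_matrix()
print((M.T@(np.array([.555,-.128,.285])-s["position"])).round(4),s["joint_positions"].round(2))
```

```text
[0.0723 0.0433 0.0105] [-0.3   0.39  0.15  1.33 -0.   -0.04]
```

```bash
python3 -m pendant '[[[0,0,0,0.036,0.022,0.005,-0.2],[0,0,0,0.036,0.022,0.005,-0.2],[0,0,0,0,0,0,-0.2],[0,0,0,0,0,0,-0.2]]]'
python3 look.py w2; ls
```

```text
time_s: 4.35
position: [0.5564, -0.1274, 0.286]
eef_rot: [0.126, 0.992, -0.0, 0.001]
wrist_force: [1.1, -0.8, 0.7]
opening: 0.0344
0.93 [265.1  91.2] [ 0.4678 -0.148   0.09  ]
0.87 [383.5 101.4] [ 0.5032 -0.0458  0.09  ]
0.84 [259.7 205. ] [ 0.5711 -0.1852  0.09  ]
mask 0.94 [261.8, 205.5, 22.7, 40.6] 587
mask 0.84 [384.7, 102.0, 24.4, 43.0] 790
mask 0.77 [263.1, 91.1, 28.2, 48.0] 793
mask 0.74 [367.6, 211.8, 16.7, 44.5] 614
h.py
look.py
pics
w1.pkl
w1_304_132.npy
w1_313_17.npy
w1_361_77.npy
w1_368_92.npy
w1_415_140.npy
w1_433_22.npy
w2.pkl
w2_261_205.npy
w2_263_91.npy
w2_367_211.npy
w2_384_102.npy
```

View pics/w2.png

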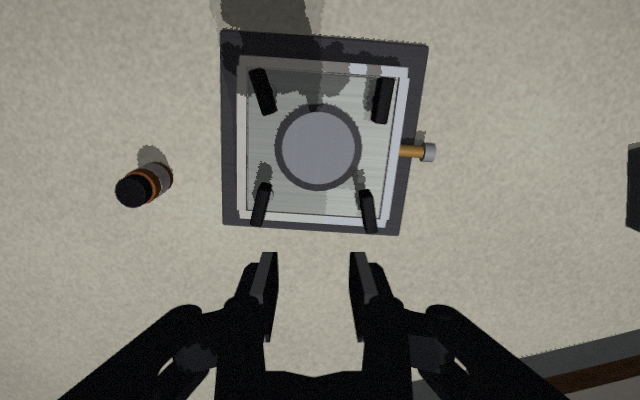

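```bash
cat > fit.py <<'E'
import pickle,cv2
from h import *
from scipy.optimize import minimize
s,c=pickle.load(open("w2.pkl","rb"));T=wristT(None,c,s)
g=cv2.cvtColor(c["image"],cv2.COLOR_RGB2GRAY).astype(float)
masks={2:"w2_263_91",3:"w2_384_102",1:"w2_261_205",0:"w2_367_211"}
def corners(x,y,yaw):
    P=np.array([[a,b,d] for a in(-.02,.02) for b in(-.006,.006) for d in(-.013,.013)])
    return P@R.from_euler('z',yaw).as_matrix().T+[x,y,.09]
F=8
def sil(x,y,yaw,box):
    p=np.array([proj(c,q,T) for q in corners(x,y,yaw)])
    h=cv2.convexHull(((p-box[:2])*F).astype(np.float32)).astype(np.int32)
    im=np.zeros((box[3]*F,box[2]*F),np.uint8);cv2.fillConvexPoly(im,h,1)
    return cv2.resize(im.astype(np.float32),(box[2],box[3]),interpolation=cv2.INTER_AREA)
out={}
sg={0:(1,1),1:(1,-1),2:(-1,-1),3:(-1,1)}
for i,n in masks.items():
    m=np.load(n+".npy");ys,xs=np.nonzero(m)
    b=(xs.min()-10,ys.min()-10,np.ptp(xs)+21,np.ptp(ys)+21)
    sub=g[b[1]:b[1]+b[3],b[0]:b[0]+b[2]]
    # soft bar membership: dark, near mask
    near=cv2.dilate(m,np.ones((5,5)))[b[1]:b[1]+b[3],b[0]:b[0]+b[2]]
    d=np.clip((70-sub)/40,0,1)*near
    m0=m[b[1]:b[1]+b[3],b[0]:b[0]+b[2]]
    cx,cy=xs.mean(),ys.mean();p0=onz(c,(cx,cy),.09,T)
    best=None
    for nm,tg in(("dark",d),("mask",m0.astype(float))):
      best=None
      for yaw0 in np.radians([-60,-40,-20,0,20,40]):
        r=minimize(lambda v:np.sum((sil(v[0]/100,v[1]/100,v[2],b)-tg)**2),[p0[0]*100,p0[1]*100,yaw0],method="Nelder-Mead",options=dict(initial_simplex=[[p0[0]*100,p0[1]*100,yaw0],[p0[0]*100+.4,p0[1]*100,yaw0],[p0[0]*100,p0[1]*100+.4,yaw0],[p0[0]*100,p0[1]*100,yaw0+.3]]))
        if best is None or r.fun<best.fun: best=r
      print(i,nm,(best.x[:2]/100).round(4),"yaw deg",np.degrees(best.x[2]).round(1),round(best.fun,1),int(tg.sum()))
      if nm=="dark": out[i]=best.x/[100,100,1]
# chamber pose
A=np.array([[.054*sg[i][0],.054*sg[i][1]] for i in range(4)]);B=np.array([out[i][:2] for i in range(4)])
Bc=B-B.mean(0);t=np.arctan2((A[:,0]*Bc[:,1]-A[:,1]*Bc[:,0]).sum(),(A*Bc).sum())
Rm=np.array([[np.cos(t),-np.sin(t)],[np.sin(t),np.cos(t)]])
fitp=A@Rm.T+B.mean(0)
print("chamber",B.mean(0).round(4),np.degrees(t).round(2));print(np.c_[fitp,(B-fitp)].round(4))
v=c["image"][:,:,::-1].copy()
for i in out:
    p=np.array([proj(c,q,T) for q in corners(*out[i])]);cv2.polylines(v,[cv2.convexHull(p.astype(np.float32)).astype(int)],True,(0,255,0),1)
for k in(-1,1):
  for l in(-1,1):
    q=Rm@[.115*k,.115*l]+B.mean(0);cv2.circle(v,tuple(int(a) for a in proj(c,[*q,.012],T).round()),3,(0,0,255),1)
    q=Rm@[.087*k,.087*l]+B.mean(0);cv2.circle(v,tuple(int(a) for a in proj(c,[*q,.051],T).round()),3,(255,0,0),1)
cv2.imwrite("pics/fit.png",cv2.resize(v[10:260,180:460],None,fx=2.2,fy=2.2))
E
python3 fit.py
```

```text
2 dark [ 0.468  -0.1493] yaw deg 2.6 28.1 817
2 mask [ 0.4685 -0.1494] yaw deg 2.7 38.7 793
3 dark [ 0.502  -0.0477] yaw deg -21.9 51.2 818
3 mask [ 0.5023 -0.0476] yaw deg -20.5 74.5 790
1 dark [ 0.5706 -0.1835] yaw deg -29.8 36.3 584
1 mask [ 0.5703 -0.1829] yaw deg -31.2 24.6 587
0 dark [ 0.6047 -0.0816] yaw deg -1.6 39.1 579
0 mask [ 0.6052 -0.0807] yaw deg -2.8 34.2 614
chamber [ 0.5363 -0.1155] -18.43
[[ 6.046e-01 -8.140e-02  1.000e-04 -3.000e-04]
 [ 5.705e-01 -1.838e-01  1.000e-04  3.000e-04]
 [ 4.680e-01 -1.497e-01 -0.000e+00  4.000e-04]
 [ 5.022e-01 -4.720e-02 -2.000e-04 -4.000e-04]]
```

View pics/fit.png

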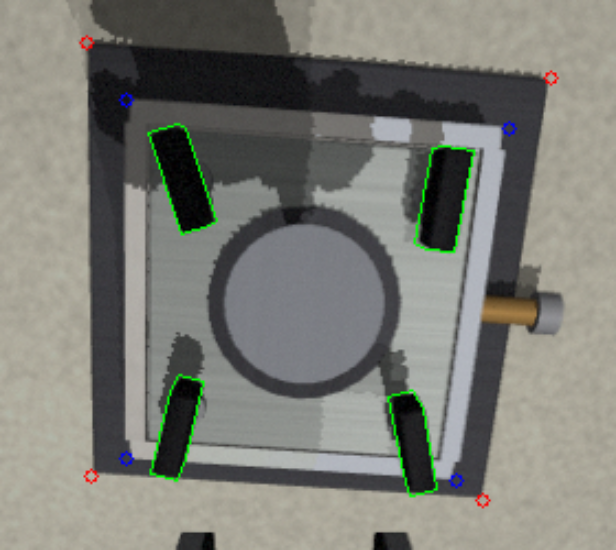

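```bash
cat > go.py <<'E'
import sys
from rig import bot
from h import *
# goal x y z yawdeg(tool x) ; prints tool-frame shift, with rotation done first
g=[float(a) for a in sys.argv[1:5]]
s=bot.observe();M=R.from_quat(s["eef_rot"]).as_matrix()
yaw=np.arctan2(M[1,0],M[0,0]);d=(np.radians(g[3])-yaw+np.pi)%(2*np.pi)-np.pi
print("t",s["time_s"],"pos",s["position"].round(4),"yaw",np.degrees(yaw).round(2),"tilt",M[:,2].round(4),"j",s["joint_positions"].round(2))
D=np.array(g[:3])-s["position"]
G=R.from_euler('z',np.radians(g[3])).as_matrix()@np.diag([1,-1,-1.])
print("rotz",round(-d,3),"shift before-rot frame",(M.T@D).round(4),"after-rot frame",(G.T@D).round(4))
print("F",s["wrist_force"].round(2),"Tq",s["ft_torque"].round(3),"open",round(s["opening"],4))
E
python3 go.py .6046 -.0814 .096 178
```

```text
t 4.55 pos [ 0.5567 -0.1275  0.2854] yaw 165.46 tilt [ 5.e-04 -2.e-04 -1.e+00] j [-0.23  0.25 -0.06  1.26 -0.    0.03]
rotz -0.219 shift before-rot frame [-0.0347  0.0567  0.1894] after-rot frame [-0.0463  0.0477  0.1894]
F [-0.69 -0.77 -0.14] Tq [0.027 0.012 0.005] open 0.0342
```

```bash
python3 -m pendant '[[[0,0,-0.11,0,0,0.02,-0.2],[0,0,-0.109,0,0,0.02,-0.2],[0,0,0,-0.0233,0.024,0.04,-0.2],[0,0,0,-0.023,0.0237,0.03,-0.2],[0,0,0,0,0,0.03,-0.2],[0,0,0,0,0,0,-0.2],[0,0,0,0,0,0,-0.2]]]'
python3 go.py .6046 -.0814 .096 178; python3 look.py w3
```

```text
time_s: 5.42
position: [0.6045, -0.0811, 0.1462]
eef_rot: [0.017, 1.0, -0.0, 0.0]
wrist_force: [1.4, 0.6, 0.7]
opening: 0.0339
t 5.425 pos [ 0.6045 -0.0811  0.1462] yaw 178.03 tilt [ 9.e-04 -2.e-04 -1.e+00] j [-0.13  0.39 -0.19  0.99 -0.   -0.1 ]
rotz 0.0 shift before-rot frame [-0.0001 -0.0003  0.0502] after-rot frame [-0.0001 -0.0003  0.0502]
F [1.4  0.57 0.75] Tq [ 0.034 -0.021 -0.023] open 0.0339
0.78 [123.6 190.9] [ 0.5722 -0.1851  0.09  ]
0.58 [372.4  45. ] [ 0.5023 -0.0474  0.09  ]
mask 0.97 [311.9, 241.3, 20.8, 80.4] 1648
mask 0.95 [376.4, 45.6, 59.5, 85.1] 2655
mask 0.59 [125.3, 189.1, 61.0, 80.5] 2914
ch [374.2, 44.9] [ 0.4924 -0.0309  0.    ]
```

View pics/w3.png

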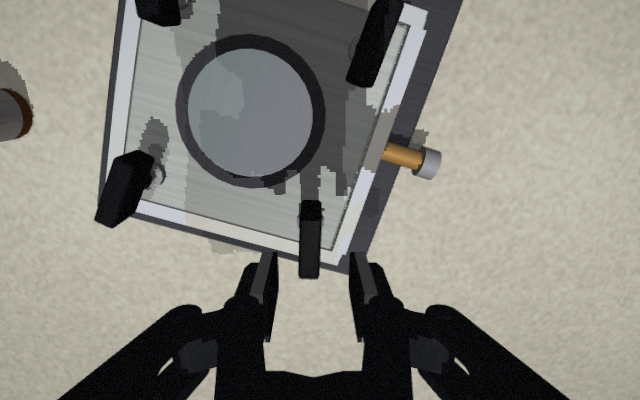

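Bar 0 stands at column ~311 and the middle of the jaws at ~313, so it is well centred. I'll go down and close.

```bash
python3 -m pendant '[[[0,0,0,0,0,0.025,-0.2],[0,0,0,0,0,0.025,-0.2],[0,0,0,0,0,0,-0.2],[0,0,0,0,0,0,-1],[0,0,0,0,0,0,-1],[0,0,0,0,0,0,-1],[0,0,0,0,0,0,-1]]]'
python3 go.py .6046 -.0814 .096 178;python3 - <<'E'
from rig import bot
import numpy as np
for i in range(3):
    bot.camera("wrist");q=bot.observe();print(q["time_s"],q["ft_torque"].round(3),q["wrist_force"].round(2))
E
```

```text
time_s: 6.5
position: [0.6047, -0.0831, 0.0969]
eef_rot: [0.018, 1.0, -0.002, 0.001]
wrist_force: [-1.5, -8.2, -1.2]
opening: 0.0112
t 6.5 pos [ 0.6047 -0.0831  0.0969] yaw 177.96 tilt [ 0.0019 -0.0049 -1.    ] j [-0.13  0.43 -0.25  0.89 -0.   -0.1 ]
rotz -0.001 shift before-rot frame [0.0001 0.0017 0.0009] after-rot frame [0.0001 0.0017 0.0009]
F [-1.48 -8.25 -1.2 ] Tq [-1.369  0.155 -0.117] open 0.0112
6.55 [-1.34   0.079 -0.114] [-0.17 -7.36 -2.04]
6.6 [-1.347  0.067 -0.129] [-0.04 -7.58 -0.76]
6.65 [-1.383  0.094 -0.146] [-0.8  -7.09 -1.53]
```

Gripped. The bar axis is about 2 mm further in -y than the camera said (8 N side force). I'll shift to null that, then turn in small steps and read the torque.

```bash
cat > ob.py <<'E'
from rig import bot
from h import *
import sys,json
n=int(sys.argv[1]) if len(sys.argv)>1 else 0
T=[];F=[]
q=bot.observe();T.append(q["ft_torque"]);F.append(q["wrist_force"])
for i in range(n):
    bot.camera("wrist");q=bot.observe();T.append(q["ft_torque"]);F.append(q["wrist_force"])
M=R.from_quat(q["eef_rot"]).as_matrix();yaw=np.arctan2(M[1,0],M[0,0])
print("OB t%.2f yaw %.4f rad xy %s F %s Tz %.3f (n=%d) j6 %.2f"%(q["time_s"],yaw%(2*np.pi),q["position"].round(4),np.mean(F,0).round(1),np.mean(T,0)[2],n+1,q["joint_positions"][5]))
E
python3 -m pendant '[[[0,0,0.06,0,-0.0022,0,-1]]]' >/dev/null;python3 ob.py 
for k in 1 2 3; do true; done
python3 -m pendant '[[[0,0,0.08,0,0,0,-1]]]' >/dev/null;python3 ob.py 
python3 -m pendant '[[[0,0,0.08,0,0,0,-1]]]' >/dev/null;python3 ob.py 
python3 -m pendant '[[[0,0,0.08,0,0,0,-1]]]' >/dev/null;python3 ob.py 
python3 -m pendant '[[[0,0,0.0,0,0,0,-1]]]' >/dev/null;python3 ob.py 1
```

```text
OB t6.78 yaw 3.0458 rad xy [ 0.6047 -0.0833  0.0969] F [-0.7  2.3  0.1] Tz 0.091 (n=1) j6 -0.04
OB t6.90 yaw 2.9656 rad xy [ 0.6047 -0.0832  0.0969] F [-0.4 -0.2 -0.8] Tz 0.310 (n=1) j6 0.04
OB t7.03 yaw 2.8856 rad xy [ 0.6047 -0.0832  0.0969] F [-0.4 -0.3 -1.9] Tz 0.334 (n=1) j6 0.12
OB t7.15 yaw 2.8056 rad xy [ 0.6047 -0.0831  0.0969] F [ 0.2 -1.1 -1.7] Tz 0.300 (n=1) j6 0.20
OB t7.33 yaw 2.8094 rad xy [ 0.6047 -0.0831  0.0968] F [-0.7 -1.5  3.9] Tz 0.272 (n=2) j6 0.20
```

```bash
python3 -m pendant '[[[0,0,0.08,0,0,0,-1]]]' >/dev/null;python3 ob.py 
python3 -m pendant '[[[0,0,0.08,0,0,0,-1]]]' >/dev/null;python3 ob.py 
python3 -m pendant '[[[0,0,0.08,0,0,0,-1]]]' >/dev/null;python3 ob.py
```

```text
OB t7.45 yaw 2.7275 rad xy [ 0.6047 -0.0831  0.0968] F [-0.5 -1.1  4.9] Tz 0.337 (n=1) j6 0.28
OB t7.58 yaw 2.6469 rad xy [ 0.6047 -0.0831  0.0968] F [-1.2 -0.1  3.9] Tz 0.330 (n=1) j6 0.36
OB t7.70 yaw 2.5668 rad xy [ 0.6047 -0.0831  0.0968] F [-1.6 -0.9  4.9] Tz 0.333 (n=1) j6 0.44
```

```bash
python3 -m pendant '[[[0,0,0.08,0,0,0,-1]]]' >/dev/null;python3 ob.py 
python3 -m pendant '[[[0,0,0.08,0,0,0,-1]]]' >/dev/null;python3 ob.py
```

```text
OB t7.83 yaw 2.4868 rad xy [ 0.6047 -0.0831  0.0968] F [-0.9 -0.3  4. ] Tz 0.323 (n=1) j6 0.52
OB t7.95 yaw 2.4069 rad xy [ 0.6047 -0.083   0.0968] F [-0.2 -0.3  4.5] Tz 0.273 (n=1) j6 0.60
```

```bash
python3 -m pendant '[[[0,0,0.08,0,0,0,-1]]]' >/dev/null;python3 ob.py 
python3 -m pendant '[[[0,0,0.08,0,0,0,-1]]]' >/dev/null;python3 ob.py
python3 -m pendant '[[[0,0,0.08,0,0,0,-1]]]' >/dev/null;python3 ob.py
```

```text
OB t8.07 yaw 2.3269 rad xy [ 0.6048 -0.083   0.0968] F [-1.2 -1.4  4.2] Tz 0.311 (n=1) j6 0.68
OB t8.20 yaw 2.2469 rad xy [ 0.6048 -0.083   0.0968] F [-0.9 -0.4  5. ] Tz 0.288 (n=1) j6 0.76
OB t8.32 yaw 2.1669 rad xy [ 0.6048 -0.083   0.0968] F [0.1 0.2 4.2] Tz 0.232 (n=1) j6 0.84
```

```bash
python3 -m pendant '[[[0,0,0.08,0,0,0,-1]]]' >/dev/null;python3 ob.py 
python3 -m pendant '[[[0,0,0.08,0,0,0,-1]]]' >/dev/null;python3 ob.py
python3 -m pendant '[[[0,0,0.06,0,0,0,-1]]]' >/dev/null;python3 ob.py
```

```text
OB t8.45 yaw 2.0870 rad xy [ 0.6048 -0.083   0.0968] F [-0.5 -1.2  4.8] Tz 0.248 (n=1) j6 0.92
OB t8.57 yaw 2.0070 rad xy [ 0.6048 -0.083   0.0968] F [-1.6  0.   5.1] Tz 0.316 (n=1) j6 1.00
OB t8.70 yaw 1.9475 rad xy [ 0.6048 -0.083   0.0968] F [-0.4 -1.7  3.7] Tz 0.262 (n=1) j6 1.06
```

```bash
python3 ob.py 3; python3 look.py w4 | grep xx; python3 -c "
from rig import bot
q=bot.observe();print(q['ft_torque'],q['eef_rot'],q['opening'])"
```

```text
OB t8.85 yaw 1.9500 rad xy [ 0.6048 -0.083   0.0968] F [-0.4 -0.9  5.6] Tz 0.329 (n=4) j6 1.06
[-0.154894    0.15446191  0.27173936] [5.61078463e-01 8.27761672e-01 4.86367237e-04 1.15616791e-03] 0.011085938110204259
```

View pics/w4.png

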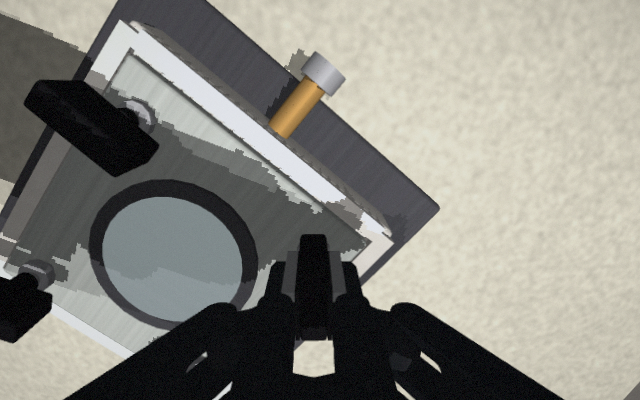

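```bash
python3 ob.py 9
```

```text
OB t9.50 yaw 1.9502 rad xy [ 0.6048 -0.083   0.0968] F [-0.7 -0.7  5.8] Tz 0.299 (n=10) j6 1.06
```

```bash
cat > plan.py <<'E'
import sys
from rig import bot
from h import *
# x y z yawdeg n z_now : rows from current xy/yaw at height z_now to goal in n rows; shift in pre-row frame
g=[float(a) for a in sys.argv[1:5]];n=int(sys.argv[5]);zn=float(sys.argv[6])
s=bot.observe();M=R.from_quat(s["eef_rot"]).as_matrix();yaw=np.arctan2(M[1,0],M[0,0])
d=(np.radians(g[3])-yaw+np.pi)%(2*np.pi)-np.pi
D=np.array(g[:3])-[*s["position"][:2],zn]
print("rotz per row",round(-d/n,4),"dist/row",np.linalg.norm(D)/n,"z now",s["position"][2])
for i in range(n):
    G=R.from_euler('z',yaw+d*i/n).as_matrix()@np.diag([1,-1,-1.])
    print((G.T@D/n).round(4).tolist())
E
python3 plan.py .468 -.1516 .145 182.6 7 .145;python3 -m pendant '[[[0,0,0.03,0,0,0,-1],[0,0,0,0,0,0,-1],[0,0,0,0,0,0,-0.2],[0,0,0,0,0,0,-0.2],[0,0,0,0,0,-0.05,-0.2]]]'; python3 ob.py
```

```text
rotz per row -0.1767 dist/row 0.021868774929232716 z now 0.09679908489629964
[-0.0019, -0.0218, 0.0]
[0.002, -0.0218, 0.0]
[0.0058, -0.0211, 0.0]
[0.0094, -0.0197, 0.0]
[0.0127, -0.0178, 0.0]
[0.0157, -0.0153, 0.0]
[0.0181, -0.0123, 0.0]
time_s: 10.12
position: [0.6004, -0.0823, 0.1417]
eef_rot: [0.574, 0.819, -0.002, -0.004]
wrist_force: [0.8, -0.3, 0.5]
opening: 0.0341
OB t10.12 yaw 1.9183 rad xy [ 0.6004 -0.0823  0.1417] F [ 0.8 -0.3  0.5] Tz 0.002 (n=1) j6 1.09
```

```bash
python3 -m pendant '[[[0,0,-0.181,-0.0019,-0.0218,0,-0.2],[0,0,-0.181,0.002,-0.0218,0,-0.2],[0,0,-0.181,0.0058,-0.0211,0,-0.2],[0,0,-0.181,0.0094,-0.0197,0,-0.2],[0,0,-0.181,0.0127,-0.0178,0,-0.2],[0,0,-0.181,0.0157,-0.0153,0,-0.2],[0,0,-0.181,0.0181,-0.0123,0,-0.2],[0,0,0,0,0,0,-0.2]]]'; python3 go.py .468 -.1516 .096 182.6
```

```text
time_s: 11.12
position: [0.4644, -0.149, 0.1452]
eef_rot: [-0.021, 1.0, 0.0, -0.0]
wrist_force: [0.2, 0.8, -0.0]
opening: 0.0343
t 11.125 pos [ 0.4644 -0.149   0.1452] yaw -177.64 tilt [-8.e-04  4.e-04 -1.e+00] j [-0.31  0.18 -0.48  0.91  0.   -0.35]
rotz -0.004 shift before-rot frame [-0.0035 -0.0027  0.0492] after-rot frame [-0.0035 -0.0027  0.0492]
F [ 0.22  0.81 -0.  ] Tq [0.003 0.032 0.009] open 0.0343
```

```bash
python3 -m pendant '[[[0,0,-0.004,-0.0035,-0.0027,0.015,-0.2],[0,0,0,0,0,0.034,-0.2],[0,0,0,0,0,0,-1],[0,0,0,0,0,0,-1],[0,0,0,0,0,0,-1],[0,0,0,0,0,0,-1]]]'; python3 go.py .468 -.1516 .096 182.6; python3 ob.py 1
```

```text
time_s: 11.88
position: [0.4681, -0.1513, 0.0949]
eef_rot: [-0.023, 1.0, 0.0, -0.001]
wrist_force: [2.9, -3.6, -27.8]
opening: 0.0111
t 11.875 pos [ 0.4681 -0.1513  0.0949] yaw -177.32 tilt [-0.0027  0.     -1.    ] j [-0.31  0.24 -0.53  0.8  -0.   -0.36]
rotz 0.001 shift before-rot frame [ 0.0001 -0.0003 -0.0011] after-rot frame [ 0.0001 -0.0003 -0.0011]
F [  2.87  -3.64 -27.77] Tq [-0.837 -0.633 -0.06 ] open 0.0111
OB t11.93 yaw 3.1882 rad xy [ 0.4681 -0.1513  0.0948] F [  3.   -3.9 -27.8] Tz -0.062 (n=2) j6 -0.36
```

```bash
python3 -m pendant '[[[0,0,0.07,0.0003,-0.0009,0.0012,-1]]]' >/dev/null;python3 ob.py 
python3 -m pendant '[[[0,0,0.07,0,0,0,-1]]]' >/dev/null;python3 ob.py 
python3 -m pendant '[[[0,0,0.07,0,0,0,-1]]]' >/dev/null;python3 ob.py 
python3 -m pendant '[[[0,0,0.07,0,0,0,-1]]]' >/dev/null;python3 ob.py 3
```

```text
OB t12.05 yaw 3.1174 rad xy [ 0.4681 -0.1514  0.0946] F [-1.8  2.4 -8.6] Tz 0.239 (n=1) j6 -0.29
OB t12.18 yaw 3.0472 rad xy [ 0.4681 -0.1514  0.0947] F [ -0.9  -0.3 -15.8] Tz 0.284 (n=1) j6 -0.22
OB t12.30 yaw 2.9773 rad xy [ 0.4682 -0.1514  0.0947] F [  0.2  -0.5 -16.3] Tz 0.324 (n=1) j6 -0.15
OB t12.57 yaw 2.9106 rad xy [ 0.4681 -0.1514  0.0947] F [ -0.1   0.2 -16.1] Tz 0.269 (n=4) j6 -0.08
```

```bash
python3 -m pendant '[[[0,0,0.07,0,0,0.0006,-1]]]' >/dev/null;python3 ob.py 
python3 -m pendant '[[[0,0,0.07,0,0,0,-1]]]' >/dev/null;python3 ob.py 3
```

```text
OB t12.70 yaw 2.8391 rad xy [ 0.4682 -0.1514  0.0946] F [-4.2  2.  -6.2] Tz 0.343 (n=1) j6 -0.01
OB t12.97 yaw 2.7713 rad xy [ 0.4682 -0.1514  0.0946] F [-3.2  2.8 -9.5] Tz 0.252 (n=4) j6 0.06
```

```bash
python3 -m pendant '[[[0,0,0.08,0,0,0,-1]]]' >/dev/null;python3 ob.py 
python3 -m pendant '[[[0,0,0.08,0,0,0,-1]]]' >/dev/null;python3 ob.py 3
```

```text
OB t13.10 yaw 2.6894 rad xy [ 0.4682 -0.1514  0.0946] F [-4.2  3.  -7.6] Tz 0.354 (n=1) j6 0.14
OB t13.38 yaw 2.6110 rad xy [ 0.4682 -0.1514  0.0946] F [-4.1  3.8 -7.7] Tz 0.247 (n=4) j6 0.22
```

```bash
python3 -m pendant '[[[0,0,0.08,0,0,0,-1]]]' >/dev/null;python3 ob.py 
python3 -m pendant '[[[0,0,0.08,0,0,0,-1]]]' >/dev/null;python3 ob.py 3
```

```text
OB t13.50 yaw 2.5294 rad xy [ 0.4682 -0.1514  0.0946] F [-3.8  3.6 -7.7] Tz 0.339 (n=1) j6 0.30
OB t13.78 yaw 2.4511 rad xy [ 0.4683 -0.1514  0.0946] F [-3.9  3.8 -7.9] Tz 0.248 (n=4) j6 0.38
```

```bash
python3 -m pendant '[[[0,0,0.08,0,0,0,-1]]]' >/dev/null;python3 ob.py 
python3 -m pendant '[[[0,0,0.08,0,0,0,-1]]]' >/dev/null;python3 ob.py 3
python3 -m pendant '[[[0,0,0.07,0,0,0,-1]]]' >/dev/null;python3 ob.py 4
```

```text
OB t13.90 yaw 2.3694 rad xy [ 0.4682 -0.1514  0.0946] F [-4.1  3.4 -7.9] Tz 0.301 (n=1) j6 0.46
OB t14.18 yaw 2.2910 rad xy [ 0.4682 -0.1514  0.0946] F [-4.1  3.7 -8.1] Tz 0.256 (n=4) j6 0.54
OB t14.50 yaw 2.2213 rad xy [ 0.4682 -0.1514  0.0946] F [-3.9  3.9 -8. ] Tz 0.264 (n=5) j6 0.61
```

```bash
python3 -m pendant '[[[0,0,0.07,0,0,0,-1]]]' >/dev/null;python3 ob.py 
python3 -m pendant '[[[0,0,0.07,0,0,0,-1]]]' >/dev/null;python3 ob.py 5
```

```text
OB t14.62 yaw 2.1497 rad xy [ 0.4682 -0.1514  0.0946] F [-4.1  4.8 -8.9] Tz 0.330 (n=1) j6 0.68
OB t15.00 yaw 2.0814 rad xy [ 0.4683 -0.1514  0.0946] F [-3.8  3.8 -8.1] Tz 0.312 (n=6) j6 0.75
```

```bash
python3 -m pendant '[[[0,0,0.06,0,0,0,-1],[0,0,0,0,0,0,-1]]]' >/dev/null;python3 ob.py 4;python3 -m pendant '[[[0,0,0,0,0,0,-0.2],[0,0,0,0,0,0,-0.2],[0,0,0,0,0,-0.05,-0.2]]]'; python3 plan.py .5705 -.1857 .145 149.6 4 .145
```

```text
OB t15.45 yaw 2.0214 rad xy [ 0.4683 -0.1514  0.0946] F [-3.6  3.5 -8. ] Tz 0.323 (n=5) j6 0.81
time_s: 15.82
position: [0.4676, -0.152, 0.1434]
eef_rot: [0.532, 0.847, -0.001, -0.002]
wrist_force: [1.1, -0.2, -0.0]
opening: 0.0343
rotz per row -0.148 dist/row 0.027060843402556874 z now 0.1433507296853236
[-0.0187, 0.0195, 0.0]
[-0.0214, 0.0166, 0.0]
[-0.0236, 0.0132, 0.0]
[-0.0253, 0.0096, 0.0]
```

```bash
python3 -m pendant '[[[0,0,-0.148,-0.0187,0.0195,0,-0.2],[0,0,-0.148,-0.0214,0.0166,0,-0.2],[0,0,-0.148,-0.0236,0.0132,0,-0.2],[0,0,-0.148,-0.0253,0.0096,0,-0.2],[0,0,0,0,0,0,-0.2]]]'; python3 go.py .5705 -.1857 .096 149.6
```

```text
time_s: 16.45
position: [0.5745, -0.187, 0.1456]
eef_rot: [0.262, 0.965, -0.0, 0.002]
wrist_force: [-1.3, -0.4, 0.2]
opening: 0.0344
t 16.45 pos [ 0.5745 -0.187   0.1456] yaw 149.57 tilt [ 0.0037 -0.0015 -1.    ] j [-0.31  0.38 -0.21  0.98 -0.    0.22]
rotz -0.001 shift before-rot frame [ 0.0043 -0.0009  0.0495] after-rot frame [ 0.0041 -0.0009  0.0496]
F [-1.27 -0.43  0.2 ] Tq [-0.027  0.004  0.015] open 0.0344
```

```bash
python3 -m pendant '[[[0,0,0,0.001,-0.0006,0.02,-0.2]]]'; python3 go.py .5705 -.1857 .096 149.6
```

```text
time_s: 16.58
position: [0.5723, -0.1866, 0.1264]
eef_rot: [0.263, 0.965, -0.0, 0.002]
wrist_force: [0.4, 0.6, 0.2]
opening: 0.0343
t 16.575 pos [ 0.5723 -0.1866  0.1264] yaw 149.48 tilt [ 0.0042 -0.0015 -1.    ] j [-0.32  0.39 -0.24  0.94 -0.    0.22]
rotz -0.002 shift before-rot frame [ 0.0021 -0.0002  0.0304] after-rot frame [ 0.002  -0.0001  0.0304]
F [0.43 0.55 0.18] Tq [-0.007  0.015 -0.   ] open 0.0343
```

```bash
python3 -m pendant '[[[0,0,0,0.0015,0,0.03,-0.2],[0,0,0,0,0,0,-0.2],[0,0,0,0,0,0,-1],[0,0,0,0,0,0,-1],[0,0,0,0,0,0,-1],[0,0,0,0,0,0,-1]]]'; python3 go.py .5705 -.1857 .096 149.6;python3 ob.py 1
```

```text
time_s: 17.32
position: [0.5701, -0.1854, 0.0961]
eef_rot: [0.262, 0.965, -0.0, 0.001]
wrist_force: [-2.6, 2.0, 6.9]
opening: 0.011
t 17.325 pos [ 0.5701 -0.1854  0.0961] yaw 149.58 tilt [ 2.e-03 -6.e-04 -1.e+00] j [-0.31  0.42 -0.28  0.88  0.    0.22]
rotz -0.0 shift before-rot frame [-0.0005 -0.0001  0.0001] after-rot frame [-0.0005 -0.0001  0.0001]
F [-2.64  2.01  6.87] Tq [0.179 0.437 0.021] open 0.011
OB t17.38 yaw 2.6107 rad xy [ 0.5701 -0.1854  0.0961] F [-2.4  1.7  6.4] Tz 0.029 (n=2) j6 0.22
```

```bash
python3 -m pendant '[[[0,0,0.08,0,0.0004,0,-1]]]' >/dev/null;python3 ob.py 
python3 -m pendant '[[[0,0,0.08,0,0,0,-1]]]' >/dev/null;python3 ob.py 4
python3 -m pendant '[[[0,0,0.08,0,0,0,-1]]]' >/dev/null;python3 ob.py 
python3 -m pendant '[[[0,0,0.08,0,0,0,-1]]]' >/dev/null;python3 ob.py 4
```

```text
OB t17.50 yaw 2.5290 rad xy [ 0.5701 -0.1853  0.0961] F [-3.5 -0.7  8.1] Tz 0.283 (n=1) j6 0.30
OB t17.82 yaw 2.4510 rad xy [ 0.5702 -0.1853  0.0961] F [-2.6  0.2  7. ] Tz 0.270 (n=5) j6 0.38
OB t17.95 yaw 2.3692 rad xy [ 0.5702 -0.1852  0.0961] F [-2.   0.2  7.3] Tz 0.340 (n=1) j6 0.46
OB t18.27 yaw 2.2911 rad xy [ 0.5703 -0.1852  0.0961] F [-2.6  0.3  6.6] Tz 0.310 (n=5) j6 0.54
```

```bash
python3 -m pendant '[[[0,0,0.06,0,0,0,-1]]]' >/dev/null;python3 ob.py 5
```

```text
OB t18.65 yaw 2.2313 rad xy [ 0.5702 -0.1852  0.0961] F [-2.2  0.2  6.8] Tz 0.312 (n=6) j6 0.60
```

```bash
python3 -m pendant '[[[0,0,0.06,0,0,0,-1],[0,0,0,0,0,0,-1]]]' >/dev/null;python3 ob.py 7
```

```text
OB t19.25 yaw 2.1713 rad xy [ 0.5703 -0.1852  0.0961] F [-2.2  0.4  6.5] Tz 0.316 (n=8) j6 0.66
```

```bash
python3 -m pendant '[[[0,0,0.03,0,0,0,-1],[0,0,0,0,0,0,-0.2],[0,0,0,0,0,0,-0.2],[0,0,0,0,0,-0.05,-0.2],[0,0,0,0,0,0,-0.2]]]'; python3 plan.py .5022 -.049 .145 158.5 5 .145
```

```text
time_s: 19.88
position: [0.5723, -0.1857, 0.1483]
eef_rot: [0.48, 0.877, 0.001, 0.003]
wrist_force: [1.5, -0.1, 0.5]
opening: 0.0342
rotz per row -0.1251 dist/row 0.030731169754706543 z now 0.1482771576943531
[0.0306, 0.003, 0.0]
[0.03, 0.0068, 0.0]
[0.0289, 0.0104, 0.0]
[0.0274, 0.014, 0.0]
[0.0254, 0.0173, 0.0]
```

```bash
python3 -m pendant '[[[0,0,-0.125,0.0306,0.003,0,-0.2],[0,0,-0.125,0.03,0.0068,0,-0.2],[0,0,-0.125,0.0289,0.0104,0,-0.2],[0,0,-0.125,0.0274,0.014,0,-0.2],[0,0,-0.125,0.0254,0.0173,0,-0.2],[0,0,0,0,0,0.01,-0.2],[0,0,0,0,0,0.01,-0.2]]]'; python3 go.py .5022 -.049 .096 158.5
```

```text
time_s: 20.75
position: [0.4997, -0.0482, 0.1237]
eef_rot: [0.187, 0.982, -0.0, 0.0]
wrist_force: [-0.1, -1.0, 0.3]
opening: 0.0342
t 20.75 pos [ 0.4997 -0.0482  0.1237] yaw 158.43 tilt [ 2.e-04 -3.e-04 -1.e+00] j [-0.1   0.22 -0.48  0.87 -0.    0.28]
rotz -0.001 shift before-rot frame [-0.0026  0.0001  0.0277] after-rot frame [-0.0026  0.0001  0.0277]
F [-0.12 -1.02  0.32] Tq [-0.016  0.04  -0.029] open 0.0342
```

```bash
python3 -m pendant '[[[0,0,0,-0.0026,0.0001,0.028,-0.2],[0,0,0,0,0,0,-0.2],[0,0,0,0,0,0,-1],[0,0,0,0,0,0,-1],[0,0,0,0,0,0,-1],[0,0,0,0,0,0,-1]]]'; python3 go.py .5022 -.049 .096 158.5;python3 ob.py 1
```

```text
time_s: 21.5
position: [0.5025, -0.049, 0.097]
eef_rot: [0.187, 0.982, -0.0, 0.001]
wrist_force: [0.3, -1.3, 0.5]
opening: 0.0108
t 21.5 pos [ 0.5025 -0.049   0.097 ] yaw 158.46 tilt [ 1.1e-03 -5.0e-04 -1.0e+00] j [-0.1   0.26 -0.5   0.81 -0.    0.28]
rotz -0.001 shift before-rot frame [ 0.0003 -0.0001  0.001 ] after-rot frame [ 0.0003 -0.0001  0.001 ]
F [ 0.27 -1.26  0.49] Tq [-0.165 -0.098  0.064] open 0.0108
OB t21.55 yaw 2.7657 rad xy [ 0.5025 -0.049   0.097 ] F [-0.1 -0.6  1.1] Tz 0.016 (n=2) j6 0.28
```

```bash
python3 -m pendant '[[[0,0,0.07,0,0,0,-1]]]' >/dev/null;python3 ob.py 
python3 -m pendant '[[[0,0,0.08,0,0,0,-1],[0,0,0,0,0,0,-1]]]' >/dev/null;python3 ob.py 3
python3 -m pendant '[[[0,0,0.08,0,0,0,-1],[0,0,0,0,0,0,-1]]]' >/dev/null;python3 ob.py 3
python3 -m pendant '[[[0,0,0.08,0,0,0,-1],[0,0,0,0,0,0,-1]]]' >/dev/null;python3 ob.py 3
```

```text
OB t21.68 yaw 2.6944 rad xy [ 0.5025 -0.049   0.0971] F [-0.  -0.8  0.4] Tz 0.221 (n=1) j6 0.35
OB t22.07 yaw 2.6170 rad xy [ 0.5025 -0.049   0.097 ] F [ 0.3 -1.1  3.6] Tz 0.239 (n=4) j6 0.43
OB t22.48 yaw 2.5380 rad xy [ 0.5025 -0.049   0.097 ] F [-0.  -1.9  5.5] Tz 0.261 (n=4) j6 0.51
OB t22.88 yaw 2.4580 rad xy [ 0.5025 -0.049   0.097 ] F [ 0.3 -1.7  5.4] Tz 0.232 (n=4) j6 0.59
```

```bash
python3 -m pendant '[[[0,0,0.08,0,0,0,-1],[0,0,0.06,0,0,0,-1],[0,0,0,0,0,0,-1]]]' >/dev/null;python3 ob.py 3
```

```text
OB t23.40 yaw 2.3181 rad xy [ 0.5025 -0.049   0.097 ] F [ 0.2 -1.7  5.9] Tz 0.244 (n=4) j6 0.73
```

```bash
python3 -m pendant '[[[0,0,0.08,0,0,0,-1],[0,0,0,0,0,0,-1]]]' >/dev/null;python3 ob.py 4
```

```text
OB t23.85 yaw 2.2380 rad xy [ 0.5025 -0.049   0.097 ] F [ 0.3 -1.7  5.7] Tz 0.264 (n=5) j6 0.81
```

```bash
python3 -m pendant '[[[0,0,0.08,0,0,0,-1],[0,0,0,0,0,0,-1]]]' >/dev/null;python3 ob.py 4
```

```text
OB t24.30 yaw 2.1580 rad xy [ 0.5025 -0.049   0.097 ] F [ 0.  -1.7  5.4] Tz 0.241 (n=5) j6 0.89
```

```bash
python3 -m pendant '[[[0,0,0.08,0,0,0,-1],[0,0,0.06,0,0,0,-1],[0,0,0,0,0,0,-1]]]' >/dev/null;python3 ob.py 4
```

```text
OB t24.88 yaw 2.0181 rad xy [ 0.5025 -0.049   0.097 ] F [ 0.2 -2.2  5.6] Tz 0.271 (n=5) j6 1.03
```

```bash
python3 -m pendant '[[[0,0,0.1,0,0,0,-1],[0,0,0,0,0,0,-1]]]' >/dev/null;python3 ob.py 5
```

```text
OB t25.38 yaw 1.9181 rad xy [ 0.5025 -0.049   0.097 ] F [ 0.1 -2.   5.9] Tz 0.298 (n=6) j6 1.13
```

```bash
python3 -m pendant '[[[0,0,0.07,0,0,0,-1],[0,0,0,0,0,0,-1]]]' >/dev/null;python3 ob.py 6
```

```text
OB t25.93 yaw 1.8481 rad xy [ 0.5025 -0.049   0.097 ] F [ 0.3 -1.6  5.9] Tz 0.324 (n=7) j6 1.20
```

All four are nipped, in the order 0-2-1-3. For the firm pass the handles should rest at about 114.4° (0), 120.4° (2), 127.3° (1) and 110.5° (3).

```bash
python3 -m pendant '[[[0,0,0,0,0,0,-0.2],[0,0,0,0,0,0,-0.2],[0,0,0,0,0,-0.048,-0.2],[0,0,0,0,0,0,-0.2]]]'; python3 plan.py .6048 -.083 .145 114.4 4 .145; python3 ob.py
```

```text
time_s: 26.42
position: [0.5043, -0.0489, 0.1473]
eef_rot: [0.603, 0.797, 0.001, 0.002]
wrist_force: [1.6, -0.3, -1.0]
opening: 0.0341
rotz per row -0.0376 dist/row 0.026542591106317626 z now 0.14729917659183592
[-0.015, 0.0219, 0.0]
[-0.0159, 0.0213, 0.0]
[-0.0166, 0.0207, 0.0]
[-0.0174, 0.02, 0.0]
OB t26.43 yaw 1.8462 rad xy [ 0.5043 -0.0489  0.1473] F [ 1.6 -0.3 -1. ] Tz 0.022 (n=1) j6 1.20
```

```bash
python3 -m pendant '[[[0,0,-0.0376,-0.015,0.0219,0,-0.2],[0,0,-0.0376,-0.0159,0.0213,0,-0.2],[0,0,-0.0376,-0.0166,0.0207,0,-0.2],[0,0,-0.0376,-0.0174,0.02,0,-0.2],[0,0,0,0,0,0.01,-0.2],[0,0,0,0,0,0.01,-0.2]]]'; python3 go.py .6048 -.083 .096 114.4; python3 look.py w5 |grep xx
```

```text
time_s: 27.18
position: [0.601, -0.0826, 0.1227]
eef_rot: [0.542, 0.84, -0.0, -0.001]
wrist_force: [0.6, 0.6, 0.4]
opening: 0.0339
t 27.175 pos [ 0.601  -0.0826  0.1227] yaw 114.36 tilt [-2.6e-03  6.0e-04 -1.0e+00] j [-0.14  0.41 -0.22  0.94  0.    1.01]
rotz -0.001 shift before-rot frame [-0.002   0.0034  0.0267] after-rot frame [-0.002   0.0033  0.0267]
F [0.63 0.56 0.36] Tq [ 0.022  0.052 -0.018] open 0.0339
```

View pics/w5.png

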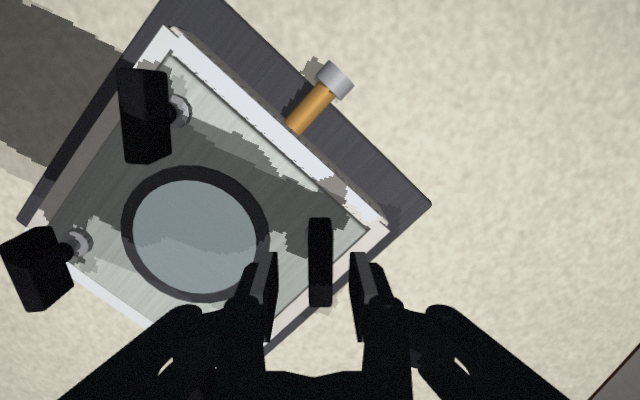

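Bar 0 is between the jaws at column ~320, aligned, and 3 mm off as computed. I'll correct that, go down and grip.

```bash
python3 -m pendant '[[[0,0,0,-0.002,0.0033,0.027,-0.2],[0,0,0,0,0,0,-0.2],[0,0,0,0,0,0,-0.2]]]';python3 go.py .6048 -.083 .096 114.4; python3 -m pendant '[[[0,0,0,0,0,0,-1],[0,0,0,0,0,0,-1],[0,0,0,0,0,0,-1],[0,0,0,0,0,0,-1]]]';python3 ob.py 2
```

```text
time_s: 27.75
position: [0.6064, -0.0833, 0.0983]
eef_rot: [0.542, 0.84, 0.0, 0.0]
wrist_force: [-0.6, 0.3, 0.3]
opening: 0.0342
t 27.75 pos [ 0.6064 -0.0833  0.0983] yaw 114.38 tilt [ 4.e-04 -0.e+00 -1.e+00] j [-0.14  0.44 -0.24  0.9   0.    1.01]
rotz -0.0 shift before-rot frame [ 0.0009 -0.0013  0.0023] after-rot frame [ 0.0009 -0.0013  0.0023]
F [-0.62  0.32  0.34] Tq [-0.035 -0.005 -0.06 ] open 0.0342
time_s: 28.25
position: [0.6054, -0.0841, 0.0988]
eef_rot: [0.542, 0.84, -0.001, -0.0]
wrist_force: [-6.2, -1.3, 5.8]
opening: 0.011
OB t28.35 yaw 1.9957 rad xy [ 0.6054 -0.0841  0.0987] F [-6.1 -1.9  6.4] Tz 0.036 (n=3) j6 1.01
```

```bash
python3 -m pendant '[[[0,0,0.08,0,-0.0013,0,-1],[0,0,0.08,0,0,0,-1],[0,0,0.08,0,0,0,-1],[0,0,0,0,0,0,-1]]]' >/dev/null;python3 ob.py 4;python3 -m pendant '[[[0,0,0.08,0,0,0,-1],[0,0,0.07,0,0,0,-1],[0,0,0,0,0,0,-1]]]' >/dev/null;python3 ob.py 4
```

```text
OB t29.05 yaw 1.7577 rad xy [ 0.6052 -0.0842  0.0988] F [-3.8 -0.6  5.9] Tz 0.328 (n=5) j6 1.25
OB t29.62 yaw 1.6077 rad xy [ 0.605  -0.0842  0.0988] F [-4.  -0.6  6.6] Tz 0.353 (n=5) j6 1.40
```

```bash
python3 -m pendant '[[[0,0,0.08,0,-0.0004,0,-1],[0,0,0.07,0,0,0,-1],[0,0,0,0,0,0,-1]]]' >/dev/null;python3 ob.py 5;python3 -m pendant '[[[0,0,0.08,0,0,0,-1],[0,0,0.07,0,0,0,-1],[0,0,0,0,0,0,-1]]]' >/dev/null;python3 ob.py 5
```

```text
OB t30.25 yaw 1.4578 rad xy [ 0.6049 -0.0842  0.0988] F [-3.  -0.6  6. ] Tz 0.423 (n=6) j6 1.55
OB t30.88 yaw 1.3079 rad xy [ 0.6047 -0.0842  0.0988] F [-3.7 -0.3  6.3] Tz 0.438 (n=6) j6 1.70
```

```bash
python3 -m pendant '[[[0,0,0.04,0,-0.0004,0,-1]]]' >/dev/null;python3 ob.py; python3 -m pendant '[[[0,0,0.03,0,0,0,-1]]]' >/dev/null;python3 ob.py;python3 -m pendant '[[[0,0,0,0,0,0,-1]]]' >/dev/null;python3 ob.py 9
```

```text
OB t31.00 yaw 1.2670 rad xy [ 0.6047 -0.0842  0.0988] F [-1.3 -0.4  4.5] Tz 0.498 (n=1) j6 1.74
OB t31.12 yaw 1.2368 rad xy [ 0.6046 -0.0842  0.0988] F [-2.4  0.6  5.9] Tz 0.510 (n=1) j6 1.77
OB t31.70 yaw 1.2378 rad xy [ 0.6047 -0.0842  0.0988] F [-2.8 -1.3  6.1] Tz 0.455 (n=10) j6 1.77
```

```bash
python3 plan.py .4683 -.1514 .145 120.4 6 .145; python3 -m pendant '[[[0,0,0.04,0,0,0,-1],[0,0,0,0,0,0,-1],[0,0,0,0,0,0,-0.2],[0,0,0,0,0,0,-0.2],[0,0,0,0,0,-0.048,-0.2]]]'; python3 ob.py
```

```text
rotz per row -0.1439 dist/row 0.02533717470907874 z now 0.09879808663568937
[-0.018, -0.0178, 0.0]
[-0.0153, -0.0202, 0.0]
[-0.0122, -0.0222, 0.0]
[-0.0089, -0.0237, 0.0]
[-0.0054, -0.0248, 0.0]
[-0.0018, -0.0253, 0.0]
time_s: 32.33
position: [0.6013, -0.0833, 0.1422]
eef_rot: [0.826, 0.563, -0.003, -0.003]
wrist_force: [1.1, -0.9, 0.1]
opening: 0.0342
OB t32.33 yaw 1.1963 rad xy [ 0.6013 -0.0833  0.1422] F [ 1.1 -0.9  0.1] Tz 0.012 (n=1) j6 1.81
```

```bash
python3 -m pendant '[[[0,0,-0.151,-0.018,-0.0178,0,-0.2],[0,0,-0.151,-0.0153,-0.0202,0,-0.2],[0,0,-0.151,-0.0122,-0.0222,0,-0.2],[0,0,-0.151,-0.0089,-0.0237,0,-0.2],[0,0,-0.151,-0.0054,-0.0248,0,-0.2],[0,0,-0.151,-0.0018,-0.0253,0,-0.2],[0,0,0,0,0,0.01,-0.2],[0,0,0,0,0,0.01,-0.2]]]'; python3 go.py .4683 -.1514 .0965 120.4
```

```text
time_s: 33.33
position: [0.4672, -0.1477, 0.125]
eef_rot: [0.497, 0.867, 0.0, 0.0]
wrist_force: [-0.1, 0.2, 0.2]
opening: 0.0343
t 33.325 pos [ 0.4672 -0.1477  0.125 ] yaw 120.33 tilt [ 0.0011  0.     -1.    ] j [-0.31  0.2  -0.5   0.87  0.    0.73]
rotz -0.001 shift before-rot frame [-0.0037 -0.001   0.0285] after-rot frame [-0.0037 -0.001   0.0285]
F [-0.06  0.21  0.15] Tq [-0.019 -0.041  0.001] open 0.0343
```

```bash
python3 -m pendant '[[[0,0,0,-0.0037,-0.001,0.0285,-0.2],[0,0,0,0,0,0,-0.2],[0,0,0,0,0,0,-0.2]]]';python3 go.py .4683 -.1514 .0965 120.4; python3 -m pendant '[[[0,0,0,0,0,0,-1],[0,0,0,0,0,0,-1],[0,0,0,0,0,0,-1],[0,0,0,0,0,0,-1]]]';python3 ob.py 2
```

```text
time_s: 33.7
position: [0.468, -0.1512, 0.0971]
eef_rot: [0.497, 0.868, 0.0, -0.0]
wrist_force: [0.1, 0.2, 1.0]
opening: 0.0342
t 33.7 pos [ 0.468  -0.1512  0.0971] yaw 120.44 tilt [-2.e-04  2.e-04 -1.e+00] j [-0.31  0.24 -0.53  0.8   0.    0.73]
rotz 0.001 shift before-rot frame [-0.0004  0.0002  0.0006] after-rot frame [-0.0004  0.0002  0.0006]
F [0.09 0.24 1.02] Tq [-0.039 -0.013  0.011] open 0.0342
time_s: 34.2
position: [0.4683, -0.1515, 0.0979]
eef_rot: [0.497, 0.868, 0.0, 0.001]
wrist_force: [-0.7, 1.3, 5.6]
opening: 0.0109
OB t34.30 yaw 2.1022 rad xy [ 0.4683 -0.1515  0.0979] F [-0.3  1.1  5.9] Tz 0.027 (n=3) j6 0.73
```

```bash
python3 -m pendant '[[[0,0,0.08,0,0,0,-1],[0,0,0.08,0,0,0,-1],[0,0,0.08,0,0,0,-1],[0,0,0.08,0,0,0,-1]]]' >/dev/null;python3 ob.py;python3 -m pendant '[[[0,0,0,0,0,0,-1]]]'>/dev/null; python3 ob.py 4;python3 -m pendant '[[[0,0,0.08,0,0,0,-1],[0,0,0.08,0,0,0,-1]]]' >/dev/null;python3 ob.py;python3 -m pendant '[[[0,0,0.05,0,0,0,-1]]]' >/dev/null;python3 ob.py;python3 -m pendant '[[[0,0,0,0,0,0,-1]]]'>/dev/null; python3 ob.py 6
```

```text
OB t34.80 yaw 1.7805 rad xy [ 0.4683 -0.1515  0.0979] F [-0.5 -0.1  6.1] Tz 0.466 (n=1) j6 1.05
OB t35.12 yaw 1.7830 rad xy [ 0.4683 -0.1515  0.0979] F [-0.7  0.9  6.1] Tz 0.375 (n=5) j6 1.05
OB t35.38 yaw 1.6205 rad xy [ 0.4682 -0.1515  0.0979] F [-0.5  0.   5.9] Tz 0.425 (n=1) j6 1.21
OB t35.50 yaw 1.5713 rad xy [ 0.4683 -0.1515  0.0979] F [-0.5  0.9  6.8] Tz 0.519 (n=1) j6 1.26
OB t35.92 yaw 1.5731 rad xy [ 0.4683 -0.1515  0.0979] F [-0.3  0.8  6.1] Tz 0.426 (n=7) j6 1.26
```

```bash
python3 -m pendant '[[[0,0,0.08,0,0,0,-1]]]' >/dev/null;python3 ob.py;python3 -m pendant '[[[0,0,0.07,0,0,0,-1]]]' >/dev/null;python3 ob.py;python3 -m pendant '[[[0,0,0,0,0,0,-1]]]'>/dev/null; python3 ob.py 7
```

```text
OB t36.05 yaw 1.4912 rad xy [ 0.4682 -0.1515  0.0979] F [-0.5 -0.1  6.1] Tz 0.471 (n=1) j6 1.34
OB t36.17 yaw 1.4208 rad xy [ 0.4682 -0.1515  0.0979] F [-0.5  0.7  7. ] Tz 0.504 (n=1) j6 1.41
OB t36.65 yaw 1.4232 rad xy [ 0.4682 -0.1515  0.0979] F [-0.5  0.8  6. ] Tz 0.434 (n=8) j6 1.41
```

```bash
python3 -m pendant '[[[0,0,0.06,0,0,0,-1]]]' >/dev/null;python3 ob.py;python3 -m pendant '[[[0,0,0,0,0,0,-1]]]'>/dev/null; python3 ob.py 9
```

```text
OB t36.77 yaw 1.3618 rad xy [ 0.4682 -0.1515  0.0979] F [-0.5  1.2  6.9] Tz 0.450 (n=1) j6 1.47
OB t37.35 yaw 1.3632 rad xy [ 0.4682 -0.1515  0.0979] F [-0.4  0.6  6.1] Tz 0.473 (n=10) j6 1.47
```

```bash
python3 plan.py .5703 -.1853 .145 127.3 5 .145; python3 -m pendant '[[[0,0,0,0,0,0,-0.2],[0,0,0,0,0,0,-0.2],[0,0,0,0,0,-0.048,-0.2]]]'
```

```text
rotz per row -0.1717 dist/row 0.021503149492307527 z now 0.09790598581149307
[-0.0024, 0.0214, 0.0]
[-0.006, 0.0206, 0.0]
[-0.0095, 0.0193, 0.0]
[-0.0126, 0.0174, 0.0]
[-0.0154, 0.015, 0.0]
time_s: 37.72
position: [0.4644, -0.1505, 0.1423]
eef_rot: [0.777, 0.63, -0.002, -0.003]
wrist_force: [0.9, -0.8, 0.1]
opening: 0.034
```

```bash
python3 -m pendant '[[[0,0,-0.172,-0.0024,0.0214,0,-0.2],[0,0,-0.172,-0.006,0.0206,0,-0.2],[0,0,-0.172,-0.0095,0.0193,0,-0.2],[0,0,-0.172,-0.0126,0.0174,0,-0.2],[0,0,-0.172,-0.0154,0.015,0,-0.2],[0,0,0,0,0,0.01,-0.2],[0,0,0,0,0,0.01,-0.2]]]'; python3 go.py .5703 -.1853 .0965 127.3
```

```text
time_s: 38.6
position: [0.5683, -0.1849, 0.1237]
eef_rot: [0.445, 0.896, -0.0, -0.001]
wrist_force: [0.3, -0.2, -0.3]
opening: 0.034
t 38.6 pos [ 0.5683 -0.1849  0.1237] yaw 127.17 tilt [-1.8e-03  5.0e-04 -1.0e+00] j [-0.31  0.39 -0.24  0.94 -0.    0.61]
rotz -0.002 shift before-rot frame [-0.0015  0.0014  0.0272] after-rot frame [-0.0015  0.0014  0.0272]
F [ 0.29 -0.22 -0.31] Tq [ 0.006 -0.006 -0.001] open 0.034
```

```bash
python3 -m pendant '[[[0,0,-0.001,-0.0013,0.001,0.0272,-0.2],[0,0,0,0,0,0,-0.2],[0,0,0,0,0,0,-0.2]]]';python3 go.py .5703 -.1853 .0965 127.3
```

```text
time_s: 38.98
position: [0.5705, -0.1855, 0.0981]
eef_rot: [0.444, 0.896, -0.0, -0.0]
wrist_force: [-0.0, -0.2, -0.7]
opening: 0.034
t 38.975 pos [ 0.5705 -0.1855  0.0981] yaw 127.33 tilt [-5.e-04  2.e-04 -1.e+00] j [-0.31  0.42 -0.27  0.89 -0.    0.6 ]
rotz 0.001 shift before-rot frame [ 0.0003 -0.      0.0016] after-rot frame [ 0.0003 -0.      0.0016]
F [-0.04 -0.24 -0.69] Tq [-0.006 -0.018  0.047] open 0.034
```

```bash
python3 -m pendant '[[[0,0,0,0,0,0,-1],[0,0,0,0,0,0,-1],[0,0,0,0,0,0,-1],[0,0,0,0,0,0,-1]]]';python3 ob.py 2; python3 -m pendant '[[[0,0,0.08,0,0,0,-1],[0,0,0.08,0,0,0,-1],[0,0,0.08,0,0,0,-1],[0,0,0.08,0,0,0,-1]]]' >/dev/null;python3 ob.py;python3 -m pendant '[[[0,0,0,0,0,0,-1]]]'>/dev/null; python3 ob.py 5
```

```text
time_s: 39.48
position: [0.5711, -0.1862, 0.099]
eef_rot: [0.443, 0.896, -0.0, 0.001]
wrist_force: [-4.2, -1.0, 6.1]
opening: 0.011
OB t39.58 yaw 2.2228 rad xy [ 0.5711 -0.1862  0.099 ] F [-3.8 -0.8  6.2] Tz 0.047 (n=3) j6 0.60
OB t40.08 yaw 1.9009 rad xy [ 0.5709 -0.1863  0.099 ] F [-4.2 -1.2  7.1] Tz 0.366 (n=1) j6 0.93
OB t40.45 yaw 1.9035 rad xy [ 0.571  -0.1863  0.099 ] F [-3.9 -1.5  6.7] Tz 0.352 (n=6) j6 0.92
```

```bash
python3 -m pendant '[[[0,0,0.08,0,-0.0007,0,-1]]]' >/dev/null;python3 ob.py;python3 -m pendant '[[[0,0,0.08,0,0,0,-1]]]' >/dev/null;python3 ob.py;python3 -m pendant '[[[0,0,0,0,0,0,-1]]]'>/dev/null; python3 ob.py 7
```

```text
OB t40.58 yaw 1.8218 rad xy [ 0.5709 -0.1863  0.099 ] F [-1.3 -0.   4.9] Tz 0.423 (n=1) j6 1.00
OB t40.70 yaw 1.7412 rad xy [ 0.5708 -0.1863  0.099 ] F [-2.7 -0.1  5.4] Tz 0.481 (n=1) j6 1.09
OB t41.17 yaw 1.7438 rad xy [ 0.5709 -0.1863  0.099 ] F [-2.2 -0.7  5.4] Tz 0.417 (n=8) j6 1.08
```

```bash
python3 -m pendant '[[[0,0,0.07,0,0,0,-1]]]' >/dev/null;python3 ob.py;python3 -m pendant '[[[0,0,0.07,0,0,0,-1]]]' >/dev/null;python3 ob.py;python3 -m pendant '[[[0,0,0,0,0,0,-1]]]'>/dev/null; python3 ob.py 9
```

```text
OB t41.30 yaw 1.6721 rad xy [ 0.5708 -0.1863  0.099 ] F [-2.6 -1.1  6. ] Tz 0.486 (n=1) j6 1.15
OB t41.42 yaw 1.6016 rad xy [ 0.5707 -0.1863  0.099 ] F [-2.1 -1.   5.8] Tz 0.476 (n=1) j6 1.22
OB t42.00 yaw 1.6038 rad xy [ 0.5707 -0.1863  0.099 ] F [-2.5 -0.7  5.5] Tz 0.431 (n=10) j6 1.22
```

```bash
python3 -m pendant '[[[0,0,0.05,0,0,0,-1]]]' >/dev/null;python3 ob.py;python3 -m pendant '[[[0,0,0.04,0,0,0,-1]]]' >/dev/null;python3 ob.py;python3 -m pendant '[[[0,0,0,0,0,0,-1]]]'>/dev/null; python3 ob.py 11
```

```text
OB t42.12 yaw 1.5526 rad xy [ 0.5707 -0.1863  0.099 ] F [-3.5 -0.4  5.1] Tz 0.523 (n=1) j6 1.27
OB t42.25 yaw 1.5125 rad xy [ 0.5707 -0.1863  0.099 ] F [-4.  -0.5  4.6] Tz 0.496 (n=1) j6 1.31
OB t42.92 yaw 1.5139 rad xy [ 0.5707 -0.1863  0.099 ] F [-2.6 -1.   5.6] Tz 0.484 (n=12) j6 1.31
```

```bash
python3 plan.py .5025 -.049 .145 110.5 5 .145; python3 -m pendant '[[[0,0,0,0,0,0,-0.2],[0,0,0,0,0,0,-0.2],[0,0,0,0,0,-0.048,-0.2]]]'
```

```text
rotz per row -0.0829 dist/row 0.03066813734174248 z now 0.09900144922392742
[0.0266, -0.0152, 0.0]
[0.0278, -0.0129, 0.0]
[0.0288, -0.0106, 0.0]
[0.0296, -0.0082, 0.0]
[0.0301, -0.0057, 0.0]
time_s: 43.3
position: [0.5675, -0.1849, 0.1426]
eef_rot: [0.727, 0.686, -0.002, -0.003]
wrist_force: [0.5, -0.1, 0.7]
opening: 0.034
```

```bash
python3 -m pendant '[[[0,0,-0.083,0.0266,-0.0152,0,-0.2],[0,0,-0.083,0.0278,-0.0129,0,-0.2],[0,0,-0.083,0.0288,-0.0106,0,-0.2],[0,0,-0.083,0.0296,-0.0082,0,-0.2],[0,0,-0.083,0.0301,-0.0057,0,-0.2],[0,0,0,0,0,0.01,-0.2],[0,0,0,0,0,0.01,-0.2]]]'; python3 go.py .5025 -.049 .0965 110.5
```

```text
time_s: 44.18
position: [0.5027, -0.0489, 0.1253]
eef_rot: [0.57, 0.821, 0.0, 0.0]
wrist_force: [0.7, -0.3, 0.4]
opening: 0.0342
t 44.175 pos [ 0.5027 -0.0489  0.1253] yaw 110.44 tilt [ 8.e-04 -4.e-04 -1.e+00] j [-0.1   0.23 -0.47  0.87 -0.    1.12]
rotz -0.001 shift before-rot frame [-0.     -0.0002  0.0288] after-rot frame [-0.0001 -0.0002  0.0288]
F [ 0.74 -0.32  0.45] Tq [ 0.033 -0.002  0.048] open 0.0342
```

```bash
python3 -m pendant '[[[0,0,0,0,0,0.0285,-0.2],[0,0,0,0,0,0,-0.2],[0,0,0,0,0,0,-0.2],[0,0,0,0,0,0,-1],[0,0,0,0,0,0,-1],[0,0,0,0,0,0,-1],[0,0,0,0,0,0,-1]]]';python3 ob.py 2; python3 -m pendant '[[[0,0,0.08,0,0,0,-1],[0,0,0.08,0,0,0,-1],[0,0,0.08,0,0,0,-1],[0,0,0.08,0,0,0,-1]]]' >/dev/null;python3 ob.py;python3 -m pendant '[[[0,0,0,0,0,0,-1]]]'>/dev/null; python3 ob.py 5
```

```text
time_s: 45.05
position: [0.5026, -0.0491, 0.0983]
eef_rot: [0.57, 0.821, -0.0, 0.001]
wrist_force: [-2.2, -1.9, 5.8]
opening: 0.0108
OB t45.15 yaw 1.9280 rad xy [ 0.5026 -0.0491  0.0983] F [-2.7 -1.6  6. ] Tz 0.029 (n=3) j6 1.12
OB t45.65 yaw 1.6062 rad xy [ 0.5025 -0.0491  0.0983] F [-3.  -1.   7.5] Tz 0.356 (n=1) j6 1.44
OB t46.02 yaw 1.6087 rad xy [ 0.5026 -0.0491  0.0983] F [-2.2 -1.8  6.6] Tz 0.351 (n=6) j6 1.44
```

```bash
python3 -m pendant '[[[0,0,0.08,0,-0.0005,0,-1]]]' >/dev/null;python3 ob.py;python3 -m pendant '[[[0,0,0.08,0,0,0,-1]]]' >/dev/null;python3 ob.py;python3 -m pendant '[[[0,0,0,0,0,0,-1]]]'>/dev/null; python3 ob.py 7
```

```text
OB t46.15 yaw 1.5270 rad xy [ 0.5025 -0.0491  0.0983] F [ 0.  -2.2  4.2] Tz 0.429 (n=1) j6 1.52
OB t46.27 yaw 1.4464 rad xy [ 0.5025 -0.0491  0.0983] F [-0.3 -1.5  4.8] Tz 0.416 (n=1) j6 1.60
OB t46.75 yaw 1.4501 rad xy [ 0.5025 -0.0491  0.0983] F [-1.2 -2.1  6.2] Tz 0.385 (n=8) j6 1.59
```

```bash
python3 -m pendant '[[[0,0,0.08,0,0,0,-1]]]' >/dev/null;python3 ob.py;python3 -m pendant '[[[0,0,0.08,0,0,0,-1]]]' >/dev/null;python3 ob.py;python3 -m pendant '[[[0,0,0,0,0,0,-1]]]'>/dev/null; python3 ob.py 11
```

```text
OB t46.88 yaw 1.3683 rad xy [ 0.5025 -0.049   0.0983] F [-2.1 -1.8  6.2] Tz 0.500 (n=1) j6 1.68
OB t47.00 yaw 1.2876 rad xy [ 0.5025 -0.0491  0.0983] F [-0.5 -1.8  7. ] Tz 0.487 (n=1) j6 1.76
OB t47.67 yaw 1.2902 rad xy [ 0.5025 -0.0491  0.0983] F [-1.2 -2.1  6.2] Tz 0.435 (n=12) j6 1.75
```

```bash
python3 -m pendant '[[[0,0,0.05,0,0,0,-1]]]' >/dev/null;python3 ob.py;python3 -m pendant '[[[0,0,0.04,0,0,0,-1]]]' >/dev/null;python3 ob.py;python3 -m pendant '[[[0,0,0,0,0,0,-1]]]'>/dev/null; python3 ob.py 15
```

```text
OB t47.80 yaw 1.2391 rad xy [ 0.5025 -0.0491  0.0983] F [-1.5 -2.   5.9] Tz 0.449 (n=1) j6 1.81
OB t47.92 yaw 1.1989 rad xy [ 0.5025 -0.0491  0.0983] F [ 0.3 -2.6  6.3] Tz 0.492 (n=1) j6 1.85
OB t48.80 yaw 1.2002 rad xy [ 0.5025 -0.0491  0.0983] F [-1.6 -1.9  6.2] Tz 0.458 (n=16) j6 1.84
```

```bash
python3 -m pendant '[[[0,0,0,0,0,0,-0.2],[0,0,0,0,0,0,-0.2],[0,0,0,0,0,0,-0.2],[0,0,0,0,0,-0.04,-0.2],[0,0,0,0,0,-0.05,-0.2],[0,0,0,0,0,-0.05,-0.2],[0,0,0,0,0,0,-0.2],[0,0,0,0,0,0,-0.2]]]'; python3 look.py w6|grep xx; python3 ob.py
python3 - <<'E'
from rig import bot
import cv2
cv2.imwrite("pics/s9.png",bot.camera("side")["image"][:,:,::-1])
E
```

```text
time_s: 49.8
position: [0.5015, -0.0486, 0.2368]
eef_rot: [0.826, 0.564, -0.0, -0.0]
wrist_force: [-0.3, 0.3, -0.1]
opening: 0.0339
OB t50.00 yaw 1.1982 rad xy [ 0.5008 -0.0486  0.2358] F [ 0.4  0.4 -0.3] Tz -0.005 (n=1) j6 1.85
```

View pics/w6.png

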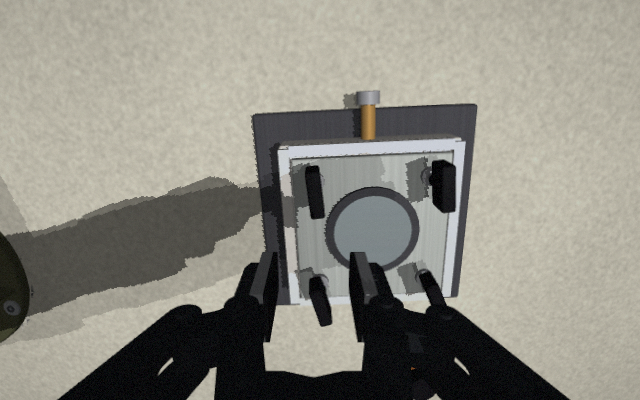

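View pics/s9.png

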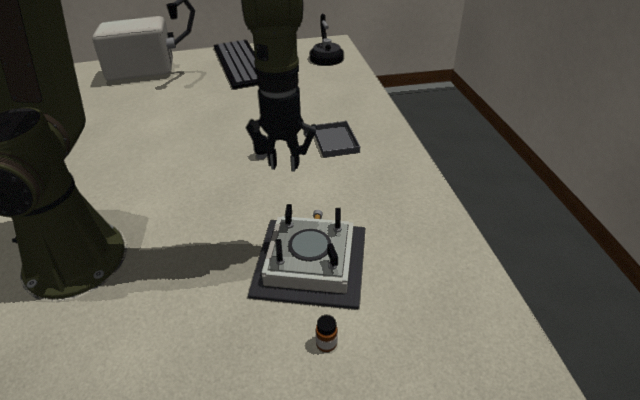

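The window at (373,229) shows no cracks, the bars are free of the jaws, and the jar (327,332) and tray (335,139) stand where they were. The gripper is clear of everything and the wrist force is about zero.

```bash
python3 -c "
from rig import bot
print(bot.finish_job())"
```

```text
the job is handed in; nothing more can be done
None
```

I clamped the cover with all four screws crosswise and handed the job in at about 50 s. I nipped them lightly in the order 0-2-1-3, then tightened them firmly in the same order. At the end I let go and lifted clear.

| Screw | Nip: torque rise over free turning (N m) | Firm: rise from held torque (N m) | Firm: rise from turn since contact (N m) |
|---|---|---|---|
| 0 | about 0.065 | about 0.215 | at least 0.24 |
| 1 | about 0.07 | 0.23 | about 0.24 |
| 2 | about 0.07 | 0.22 | about 0.23 |
| 3 | about 0.08 | 0.21 | about 0.25 |

- **Firm readings:** I aimed for 0.23 N m on each. The two firm estimates differ by up to 0.04 N m, because the torque readings are noisy and rose more slowly with angle than the data sheet says. I stopped each screw between them, well below the 0.33 N m danger mark. The screw 0 figures include a last 0.04 rad turn that I calculated but did not measure.
- **Screw 0 nip:** this is the least certain reading. The averaged held torque showed 0.04 to 0.085 N m, while readings taken while turning showed no clear rise.
- **Last pictures:** no crack shows in the window, the jaws were clear of the bars, and the jar and tray stood where they were. In the last side view the gripper hides the lens, but I never went near it. Wrist force was about zero.

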